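# Clamp a loose plate to the welding jig's fence

## Task

Squeeze the handles of the spring clamp to open its jaw, take it off the wooden rail, lower it with the jaw held open over the top edges of the loose steel plate and the jig's upright fence that it stands against, near the middle of the plate's width, and let it close so that it pinches the two together, upright and still fully home on the edge once you have let go. The plate stays standing where it is in the jig, and nothing else on the bench is to be disturbed.

Things in the scene. Friction and masses are not known exactly. Their poses are not given: they have to be found in the camera images.
- clip: spring clamp like a big clothes peg, dark steel, rubber grips and jaw pads, 24 wide (y), handles up, jaws down, parked on the rail. Origin: middle of the throat's underside, the stop that lands on the clipped edge; z up, x the line of squeezing. Jaw pads 20 to 36 below the origin. About 0.12 kg. The frame belongs to its -x half: squeezed open, it leans by half the opening angle
- clip_grip (a point): where to grip: midway between the two handles, 66 above the throat. Pinch along the clamp's x. Closed on 11 mm, the handles slant outwards from 14 to 76 above the throat, 58 to 62 wide over their outsides at the top; squeezed fully they are parallel and about 25 wide
- clip_jaw (a joint): opening angle of the jaw: 0 closed on 11 mm (as on the rail, or on plate + fence), -0.22 shut on nothing, 0.5 squeezed to its stop, jaw gap then 27 to 35. Squeezing takes 6 N to start, 11 N at the stop
- rail: parking rail, fixed: upright wooden board 11 thick (x), 170 long (y), its top edge 100 above the bench and 45 deep, on two end posts and a base board 90 x 190 x 12; origin centre of the base's underside; the clamp straddles the board
- jig: welding jig, fixed: steel base 120 (x) x 220 (y) x 12; upright fence 200 long along y, 5 thick (x = -5 to 0), top 100 above the bench; parallel lip 5 thick (x = +7.5 to +12.5), top 34 above the bench; the plate stands between lip and fence. Braces on the fence's other side reach 42 high. Origin centre of the base's underside
- fence_top (a point): middle of the fence's top edge (length and thickness), 100 above the bench; axes as the jig's
- plate: loose galvanised plate, two round holes in its lower half, 100 wide (y) x 84 high (z) x 6 thick (x), standing on the jig's base against the fence with up to 1.5 play, along the fence up to 45 either side of its middle; its top is 4 below the fence's. Plate pressed to fence is 11 thick. Origin centre of underside, 12 above the bench
- plate_top (a point): middle of the plate's top edge, 84 above the plate's origin
- roller_a: red plastic boat roller (spool), standing, 48 dia x 84 high; origin centre of underside; leave alone
- roller_b: blue plastic boat roller (spool), standing, 48 dia x 84 high; origin centre of underside; leave alone
- stub: galvanised square-tube off-cut, 100 x 40 x 40, lying along its x; origin centre of underside; leave alone
- angle: angle-iron off-cut, 140 long, 40 x 40 legs; origin centre of underside; leave alone
- ubolt: steel U-bolt lying flat, about 110 x 60 x 10; origin near its middle; leave alone
- spanner: steel spanner lying flat; leave alone
- collar: small steel collar, 32 dia x 14 high, lying on the jig's base beyond the lip; leave alone
- washer: thick steel washer, 30 dia x 6 high, lying on the rail's base board; leave alone

How it is judged:
By the outcome, as a careful person would: the job done as asked, in the order asked, and still so for the second after the job is handed in, with the robot touching nothing.
It also fails if it takes over 40 s, if anything falls off the work surface, if the arm or the gripper's body presses on something with over 40 N, if the wrist force passes 120 N, or if a joint passes its speed limit or range.

## Robot

A 6-joint arm with a two-finger parallel gripper is mounted at the origin on the work surface. World frame = base frame: x ahead of the robot, y to its left, z up, the work surface at z = 0. Lengths are in mm, angles in rad, forces in N, time in s.
With the tool pointing down it reaches from about 350 to 875 mm from the base axis. Payload 15.5 kg.
Tool frame: the origin (TCP) lies at the very end of the fingers, on their centre line; the grasp point (between the pads) lies 19 mm behind it; z points along the fingers, y is the line along which they close (so a half turn about z gives the same grasp; the last joint's range is limited). The gripper opens to 85 mm and grips with 20 to 120 N. Pads are 22 mm wide; open, the fingers measure 114 mm over their backs; the gripper's body (76 mm by 85 mm) begins 54 mm behind the grasp point. The pads swing forward as they close: fully open they stand 13 mm farther back than shut.
Start: joints at [-1.262, 0.494, 1.345, -0, 1.302, -0.096], TCP at [245.573, -574.735, 231.277] pointing down, gripper open.
Joint ranges: [-2.91, 2.91], [-0.82, 2.16], [0.22, 2.67], [-1.22, 4.37], [0.12, 2.79], [-3.08, 3.08]. Speed limits (rad/s): [1.89, 1.89, 2.57, 3.01, 3.01, 3.01].

## Interface

Orientations are given as a unit quaternion [x, y, z, w].
In Python, from station import sensors, cams, arm gives the robot as it stands.
- The arm moves only by the tool arm_command, never from a script. Its argument "plan" is a list of rows, each a list of 3 entries, a list of its own where there are three numbers: the opening, from 0 (shut) to 1 (fully open), then the shift along the world's x, y, z in m, then the turn about the world's z in degrees. In form: [[grip, [x, y, z], turn], ...]. A call has 1 to 10 rows; each row shifts and turns the commanded pose from where the row before left it; what a row does not reach is not made up. A row lasts 1/8 s, in which the tool goes at most 62.5 mm and 10.7 degrees, less where a joint would pass 70% of its speed; a pose out of reach is approached as far as the arm can. A call with a gripper value outside its range is refused whole. The fingers move at their own pace and stop on an object; "force" is the grip in N (left out, the last holds). Time passes only in rows, so rows that do not move let the fingers close. It gives the time, the measured TCP pose, the force, the opening and the grip force at its end, in the units of the state.
- sensors.get_obs(): the state, without advancing time (a new reading comes with each control period).
- cams.snapshot(name): name is "scene" or "side" or "wrist"; returns the picture (480x640x3 uint8, red, green, blue); there is no depth.
- cams.get_calibration(name): a dict with "camera_matrix" (3x3 intrinsics, pixels), "eye" and "attitude" of the camera in the world. Camera axes: x right, y up, looking along -z (the intrinsics and any distortion apply to the point x, -y, -z); pixel columns grow to the right and rows downward; lengths in mm; the calibration is good to about 2 mm. The wrist camera is an equidistant fisheye: a pixel r from the principal point sees the ray r / f radians off the axis. A picture is of the moment at which its call begins: read the wrist's pose just before it. get_calibration takes no time and is no camera call; for the wrist camera it gives the pose at the moment of the call.
- arm.finish_job(): hands the job in; it is judged then, once.
Trained networks look in the newest picture that a camera, given by its name, has taken for a name from the list of things; names that differ only in an ending like _2 or _b are one class to them, and where a whole thing is asked for, a point or a joint stands for the part that bears it (a point fixed in the world has none). Each returns a list of dicts, best first, with "p" (0 to 1); they miss things now and then, are a little off and sometimes report something else, mostly with a low value. They report only what shows in the picture. A call takes as long as a camera call.
- cams.spot_in(query, camera): "centre" ([x, y, z] in mm, in the coordinates of the camera as it stood for that picture, good to about 4 mm: the middle of the surface that is visible of it).
- cams.silhouettes(query, camera): "pixels" (480x640 bool, what is visible of it).
The state is a dict: "clock": time; "q": joint angles; "qd": joint speeds; "joint_efforts": joint torques, N m; "position": TCP position; "orientation": TCP orientation; "contact_force": force on the tool from outside, world axes, zero at the start; "torque": the same for the moment, N m; "width": finger opening in mm; "grasp_force": force on a finger pad.
Only numpy, scipy, OpenCV 4.12 (cv2) and the standard library are available. Lean on these libraries where they do the work, as an engineer would, in place of code of your own. Each camera call takes 0.05 s, during which the arm holds its last target. There are 200 camera calls.

## Working session

There is one attempt and no reset: what is moved stays moved. The work goes in short steps, Python scripts to look and compute and a tool call to move; the robot and the scene stay as the last step left them, time stands still between calls to the robot, and variables do not carry over. Pictures are saved under pics/ and viewed, at most 10 in all, crops included, and the job is handed in when it is done.

Besides the shell and the picture viewer there is one more tool, called after "Request:" as name(argument=value, ...), one argument or row to a line, values as JSON. arm_command: Moves the arm, as the interface text tells. Its arguments: {"type":"object","properties":{"plan":{"type":"array","items":{"type":"array"}},"force":{"type":"number"}},"required":["plan"]}

```bash
ls; mkdir -p pics; cat > h.py <<'E'
import numpy as np, cv2
from station import sensors, cams, arm
from scipy.spatial.transform import Rotation as R
def att(c):
    a=np.array(c["attitude"],float)
    return a if a.shape==(3,3) else R.from_quat(a).as_matrix()
def w(c,p): return att(c)@np.array(p)+np.array(c["eye"])
def spot(n,cam,c): 
    return [(round(d["p"],2),w(c,d["centre"]).round(0).tolist()) for d in cams.spot_in(n,cam)[:2]]
E
python3 - <<'E'
from h import *
print(sensors.get_obs())
for n in ("scene","side","wrist"):
    c=cams.get_calibration(n)
    im=cams.snapshot(n); cv2.imwrite(f"pics/{n}0.png",im[...,::-1])
    print(n,c)
    for q in ("clip","clip_grip","rail","jig","plate","plate_top","fence_top"): print(q,spot(q,n,c))
E
```

```text
pics
{'clock': 0.0, 'q': array([-1.26249323e+00,  4.94191440e-01,  1.34615807e+00,  5.70692472e-06,
        1.30249046e+00, -9.54792576e-02]), 'qd': array([ 0.00100393,  0.00021548, -0.00017502,  0.00149766,  0.00089475,
        0.00029269]), 'joint_efforts': array([ 3.08987903e-03, -8.82153153e+01, -3.83862197e+01,  2.67838313e-04,
        1.02769921e-02, -6.14190913e-05]), 'position': array([ 245.46539857, -574.37573154,  230.68599077]), 'orientation': array([ 9.79689068e-01,  2.00521672e-01, -6.35045576e-05, -6.20426495e-04]), 'contact_force': array([-0.21935106, -0.12777308, -0.10079057]), 'torque': array([-0.01190199,  0.03620003,  0.02356553]), 'grasp_force': 0.0, 'width': 85.41145575799929}
scene {'camera_matrix': array([[608.08333846,   0.        , 323.41053075],
       [  0.        , 608.08333846, 244.59816621],
       [  0.        ,   0.        ,   1.        ]]), 'eye': array([1187.08074452,  746.96986182,  953.05190483]), 'attitude': array([0.13891322, 0.40310628, 0.84870646, 0.312899  ])}
clip [(0.56, [560.0, -98.0, 134.0])]
clip_grip [(0.88, [558.0, -98.0, 132.0]), (0.21
[... 485 characters left out ...]
-982.37338623,  908.1366683 ]), 'attitude': array([ 0.45463165, -0.14221634, -0.27357137,  0.83560953])}
clip []
clip_grip [(0.67, [346.0, -417.0, 34.0])]
rail [(0.74, [519.0, -91.0, 10.0])]
jig [(0.64, [537.0, 148.0, 12.0])]
plate [(0.39, [536.0, 151.0, 11.0])]
plate_top []
fence_top [(0.76, [539.0, 147.0, 11.0])]
wrist {'camera_matrix': array([[371.64829954,   0.        , 322.47544095],
       [  0.        , 371.64829954, 231.1602999 ],
       [  0.        ,   0.        ,   1.        ]]), 'eye': array([ 317.36577101, -544.54672951,  373.62910516]), 'attitude': array([-0.12816512,  0.08460428, -0.54406526,  0.82486897])}
clip []
clip_grip []
rail []
jig []
plate []
plate_top []
fence_top []
```

View pics/scene0.png

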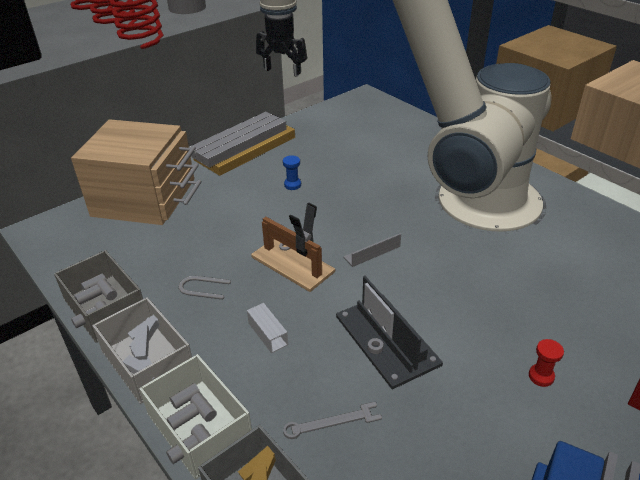

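View pics/side0.png

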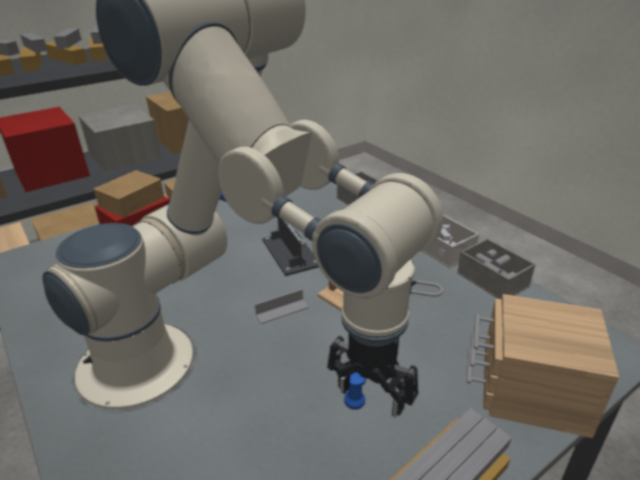

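The scene view shows the clamp on the rail at about (303,230), with the jig and plate at about (385,320). The side view is mostly blocked by the arm. I'll get rough yaws from the scene picture, then move closer.

```bash
cat >> h.py <<'E'
def ray(c,uv,fish=False):
    K=np.array(c["camera_matrix"]); x=(uv[0]-K[0,2])/K[0,0]; y=(uv[1]-K[1,2])/K[1,1]
    if fish:
        r=np.hypot(x,y); s=np.sin(r)/r if r>1e-9 else 1
        d=np.array([x*s,-y*s,-np.cos(r)])
    else: d=np.array([x,-y,-1.])
    return att(c)@d
def onz(c,uv,z,fish=False):
    d=ray(c,uv,fish); e=np.array(c["eye"]); return e+d*(z-e[2])/d[2]
def proj(c,P,fish=False):
    K=np.array(c["camera_matrix"]); p=att(c).T@(np.array(P)-c["eye"]); a=np.array([p[0],-p[1]]); 
    if fish:
        r=np.hypot(*a); a=a/r*np.arctan2(r,-p[2])
    else: a=a/-p[2]
    return K[0,0]*a+K[:2,2]
E
python3 - <<'E'
from h import *
c=cams.get_calibration("scene")
for a,b,z in (((264,221),(319,250),100),((252,258),(312,287),12),((364,279),(426,351),100),((338,321),(393,383),12)):
    p,q=onz(c,a,z),onz(c,b,z); d=q-p; print(p.round(),q.round(),np.linalg.norm(d).round(),np.degrees(np.arctan2(d[1],d[0])).round(1))
E
```

```text
[ 581. -210.  100.] [552. -46. 100.] 167.0 100.1
[ 625. -210.   12.] [581. -39.  12.] 177.0 104.6
[542.  87. 100.] [588. 301. 100.] 219.0 77.8
[605.  78.  12.] [632. 268.  12.] 191.0 82.0
```

Request:
arm_command(
  plan=[
    [1, [0.03, 0.055, 0.012], 0],
    [1, [0.03, 0.055, 0.012], 0],
    [1, [0.03, 0.055, 0.012], 0],
    [1, [0.03, 0.055, 0.012], 0],
    [1, [0.03, 0.055, 0.012], 0],
    [1, [0.03, 0.055, 0.012], 0],
    [1, [0.03, 0.055, 0.012], 0],
    [1, [0.03, 0.055, 0.012], 0],
    [1, [0, 0.03, 0], 0],
    [1, [0, 0, 0], 0],
  ],
)

```text
clock: 2.45
position: [480.8, -111.7, 325.5]
orientation: [0.979, 0.202, 0.0, -0.0]
contact_force: [-0.4, -0.7, 0.3]
width: 85.4
grasp_force: 0.0
```

```bash
python3 - <<'E'
from h import *
n="wrist"
c=cams.get_calibration(n); im=cams.snapshot(n); cv2.imwrite("pics/w1.png",im[...,::-1]); 
import pickle; pickle.dump(c,open("w1.pkl","wb")); print(c["eye"])
for q in ("clip","plate","rail","jig"): print(q,spot(q,n,c))
E
```

```text
[552.48683037 -81.32072738 467.89446189]
clip [(0.86, [555.0, -98.0, 148.0])]
plate [(0.98, [555.0, 130.0, 89.0]), (0.18, [551.0, -99.0, 151.0])]
rail [(0.74, [563.0, -156.0, 10.0])]
jig [(0.98, [551.0, 144.0, 7.0])]
```

View pics/w1.png

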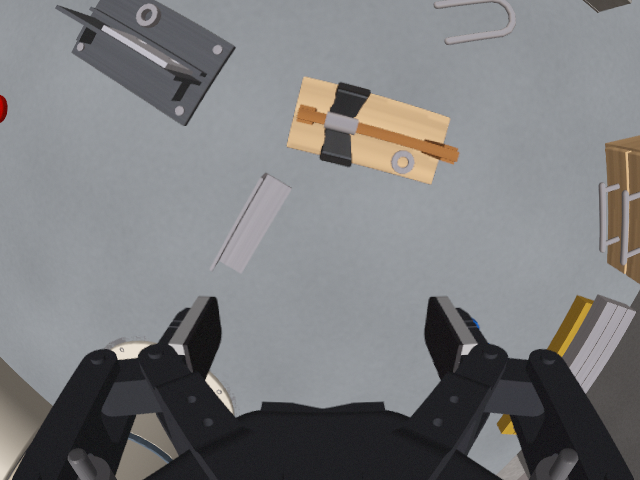

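In the wrist view the clamp's throat is at (342,122) and its handle tops are at (353,92) and (336,160). The rail top runs from (298,113) to (458,155), and the plate's bright top edge from (103,30) to (170,68).

```bash
python3 - <<'E'
from h import *
import pickle; c=pickle.load(open("w1.pkl","rb"))
def L(n,a,b,z):
    p,q=onz(c,a,z,1),onz(c,b,z,1); d=q-p; print(n,p.round(),q.round(),((p+q)/2).round(1),np.linalg.norm(d).round(),np.degrees(np.arctan2(d[1],d[0])).round(1))
L("rail",(298,113),(458,155),100);L("base1",(304,77),(450,117),12);L("base2",(288,147),(432,184),12)
L("handles",(353,92),(336,160),176)
L("handleedge top",(340,83),(370,92),176);L("handleedge bot",(320,161),(350,166),176)
L("plate",(103,30),(170,68),96);L("fence",(58,7),(205,88),100)
L("jigbase",(72,51),(186,126),12);L("jigbase r",(235,46),(186,126),12)
im=cv2.imread("pics/w1.png"); cv2.imwrite("pics/w1c.png",np.hstack([cv2.resize(im[0:140,40:260],None,fx=1.8,fy=1.8,interpolation=3)[:252],cv2.resize(im[60:200,270:490],None,fx=1.8,fy=1.8,interpolation=3)[:252]]))
E
```

```text
rail [546. -58. 100.] [ 576. -223.  100.] [ 561.3 -140.6  100. ] 168.0 -79.8
base1 [589. -41.  12.] [ 621. -226.   12.] [ 604.7 -133.8   12. ] 187.0 -80.2
base2 [502. -57.  12.] [ 533. -242.   12.] [ 517.4 -149.8   12. ] 188.0 -80.4
handles [580. -95. 176.] [ 525. -105.  176.] [552.6 -99.8 176. ] 55.0 -170.1
handleedge top [582. -83. 176.] [ 585. -107.  176.] [583.8 -95.1 176. ] 24.0 -82.5
handleedge bot [520. -93. 176.] [ 525. -117.  176.] [ 522.5 -105.   176. ] 24.0 -76.0
plate [562. 188.  96.] [544.  87.  96.] [552.9 137.1  96. ] 103.0 -100.3
fence [576. 268. 100.] [536.  40. 100.] [556.  153.7 100. ] 231.0 -99.8
jigbase [524. 291.  12.] [479.  75.  12.] [501.5 183.1  12. ] 221.0 -101.8
jigbase r [595.  53.  12.] [479.  75.  12.] [536.8  64.2  12. ] 118.0 169.2
```

View pics/w1c.png

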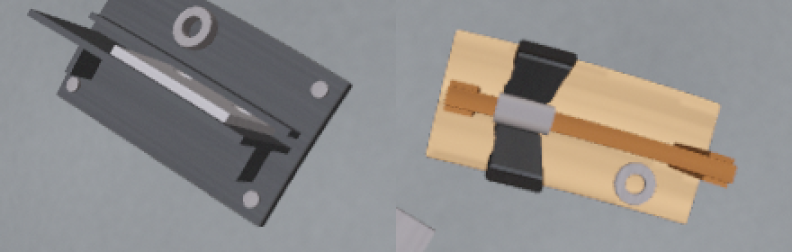

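The crop confirms it: rail axis at about 100°, clamp centre at about (553,-100), and the plate against the fence's far side with the jig's y axis at about 80°.

Request:
arm_command(
  plan=[
    [1, [0.009, 0.0015, -0.01], 9.6],
    [1, [0.009, 0.0015, -0.01], 9.6],
    [1, [0.009, 0.0015, -0.01], 9.6],
    [1, [0.009, 0.0015, -0.01], 9.6],
    [1, [0.009, 0.0015, -0.01], 9.6],
    [1, [0.009, 0.0015, -0.01], 9.6],
    [1, [0.009, 0.0015, -0.01], 9.6],
    [1, [0.009, 0.0015, -0.01], 9.6],
    [1, [0, 0, 0], 0],
    [1, [0, 0, 0], 0],
  ],
)

```text
clock: 3.95
position: [552.5, -102.1, 245.6]
orientation: [0.645, 0.764, -0.0, 0.0]
contact_force: [0.2, 0.3, 0.5]
width: 85.5
grasp_force: 0.0
```

```bash
python3 - <<'E'
from h import *
n="wrist"
c=cams.get_calibration(n); im=cams.snapshot(n); cv2.imwrite("pics/w2.png",im[...,::-1]); 
import pickle; pickle.dump(c,open("w2.pkl","wb")); o=sensors.get_obs(); print(c["eye"],o["q"],o["position"],R.from_quat(o["orientation"]).as_matrix().round(3))
print(spot("clip",n,c))
E
```

```text
[539.65892325 -25.82763356 387.93406372] [-2.88924235e-01  3.90326207e-01  1.48423129e+00 -4.79022905e-05
  1.26670654e+00 -4.58419474e-01] [ 552.54134584 -102.07707504  245.73099239] [[-0.169  0.986  0.   ]
 [ 0.986  0.169 -0.   ]
 [-0.     0.    -1.   ]]
[(0.9, [552.0, -98.0, 148.0])]
```

View pics/w2.png

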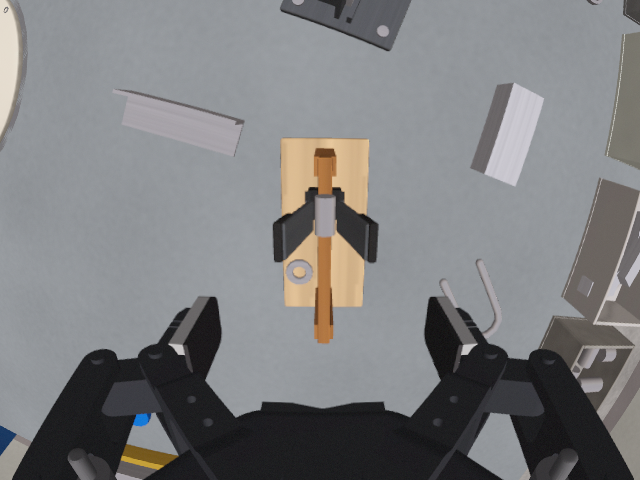

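The rail and clamp are now aligned with the gripper. The throat block is at (325,215), and the handle tops are at (277,240) and (374,240).

```bash
python3 - <<'E'
from h import *
import pickle; c=pickle.load(open("w2.pkl","rb"))
for a,z in (((273,261),176),((377,261),176),((275,222),176),((376,222),176),((325,153),100),((323,340),100),((282,139),12),((369,139),12),((285,305),12),((363,306),12),((316,235),110),((334,235),110)): print(a,z,onz(c,a,z,1).round(1))
for P in ((553,-100,176),(552.5,-102.1,147)): print(proj(c,P,1).round())
E
```

```text
(273, 261) 176 [ 524.2 -116.7  176. ]
(377, 261) 176 [ 587.8 -105.9  176. ]
(275, 222) 176 [522.2 -91.5 176. ]
(376, 222) 176 [581.7 -81.4 176. ]
(325, 153) 100 [546.5 -53.5 100. ]
(323, 340) 100 [ 573.6 -220.5  100. ]
(282, 139) 12 [503.4 -54.8  12. ]
(369, 139) 12 [589.8 -39.9  12. ]
(285, 305) 12 [ 532.5 -239.4   12. ]
(363, 306) 12 [ 621.6 -225.6   12. ]
(316, 235) 110 [ 550.2 -117.2  110. ]
(334, 235) 110 [ 564.2 -114.8  110. ]
[323. 243.]
[322. 232.]
```

Request:
arm_command(
  plan=[
    [1, [0.0015, 0.003, -0.03], 0],
    [1, [0, 0, -0.03], 0],
    [1, [0, 0, -0.025], 0],
    [1, [0, 0, -0.02], 0],
    [0.66, [0, 0, 0], 0],
    [0.66, [0, 0, 0], 0],
  ],
  force=30,
)

```text
clock: 4.8
position: [554.6, -98.8, 141.4]
orientation: [0.644, 0.765, 0.0, 0.0]
contact_force: [-2.1, -1.1, 4.2]
width: 56.5
grasp_force: 7.2
```

Request:
arm_command(
  plan=[
    [0.58, [0, 0, 0.002], 0],
    [0.5, [0, 0, 0.002], 0],
    [0.42, [0, 0, 0.002], 0],
    [0.34, [0, 0, 0.002], 0],
  ],
  force=30,
)

```text
clock: 5.3
position: [554.7, -98.8, 149.3]
orientation: [0.643, 0.766, 0.0, 0.001]
contact_force: [-0.9, -0.4, -1.4]
width: 28.8
grasp_force: 9.9
```

Request:
arm_command(
  plan=[
    [0.2, [0, 0, 0.001], 0],
    [0.2, [0, 0, 0], 0],
  ],
  force=35,
)

```text
clock: 5.55
position: [554.6, -98.7, 149.8]
orientation: [0.643, 0.766, 0.0, 0.001]
contact_force: [0.2, -0.1, 7.7]
width: 23.8
grasp_force: 36.2
```

```bash
python3 - <<'E'
from h import *
n="wrist"
c=cams.get_calibration(n); im=cams.snapshot(n); cv2.imwrite("pics/w3.png",im[60:380,160:500,::-1]); 
o=sensors.get_obs(); print(o["position"],o["contact_force"],o["width"],o["grasp_force"])
E
```

```text
[554.64427548 -98.72605543 149.82931826] [ 0.882916   -0.41342761  8.27577442] 23.80070388155875 36.18306219577789
```

View pics/w3.png

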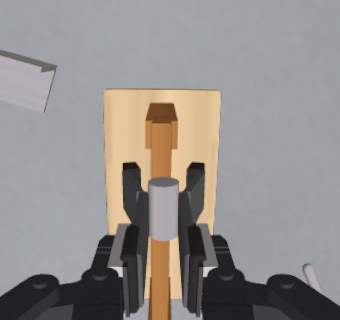

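The handles are squeezed parallel at 23.8 mm with 36 N, so the jaw is fully open. Lifting straight up, then moving toward the jig.

Request:
arm_command(
  plan=[
    [0.2, [0, 0, 0.01], 0],
    [0.2, [0, 0, 0.02], 0],
    [0.2, [0, 0, 0.03], 0],
    [0.2, [0, 0, 0.03], 0],
    [0.2, [-0.002, 0.035, 0], -5],
    [0.2, [-0.002, 0.05, 0], -5],
    [0.2, [-0.002, 0.05, 0], -5],
    [0.2, [-0.002, 0.035, 0], -5],
    [0.2, [0, 0.01, 0], 0],
    [0.2, [0, 0, 0], 0],
  ],
)

```text
clock: 6.85
position: [546.1, 81.5, 239.5]
orientation: [0.766, 0.643, -0.0, -0.0]
contact_force: [-0.4, -0.5, -1.5]
width: 23.8
grasp_force: 35.1
```

```bash
python3 - <<'E'
from h import *
n="wrist"
c=cams.get_calibration(n); im=cams.snapshot(n); cv2.imwrite("pics/w4.png",im[...,::-1]); 
import pickle; pickle.dump(c,open("w4.pkl","wb")); o=sensors.get_obs(); print(c["eye"],o["position"],o["contact_force"],o["width"],R.from_quat(o["orientation"]).as_matrix().round(3))
print(spot("plate",n,c),spot("clip",n,c))
E
```

```text
[559.80684881 157.78593977 381.78221627] [546.20508181  80.85676332 239.42275156] [ 0.24946656 -0.4429353  -0.94608102] 23.971219245961986 [[ 0.174  0.985 -0.   ]
 [ 0.985 -0.174 -0.   ]
 [-0.    -0.    -1.   ]]
[(0.81, [554.0, 143.0, 100.0]), (0.57, [727.0, 9.0, 39.0])] [(0.8, [547.0, 85.0, 220.0])]
```

View pics/w4.png

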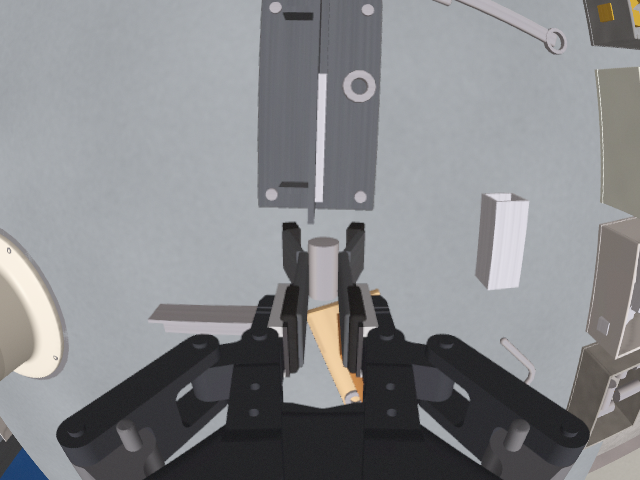

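The clamp is held open over the near side of the jig. The plate's bright top edge runs from (322,74) to (319,202), with the fence's dark edge just left of it and its near end at (311,222).

```bash
python3 - <<'E'
from h import *
import pickle; c=pickle.load(open("w4.pkl","rb"))
im=cv2.imread("pics/w4.png"); g=cv2.cvtColor(im,6).astype(int)
ex=[]
for r in list(range(70,80,2))+[100,130,160,190]+list(range(196,206,2)):
    print(r,g[r,306:334])
def P(a,z): return onz(c,a,z,1)
for a,z in (((268,0),12),((263,209),12),((373,209),12),((381,0),12),((258,209),12)): print(a,P(a,z).round(1))
cv2.imwrite("pics/w4c.png",cv2.resize(im[50:300,270:380],None,fx=4,fy=2.4,interpolation=2))
E
```

```text
70 [109 108 108 107 107 109 110 111 110 110 111 102  77  77 109 108 108 107
 108 108 109 100 107 111 109 110 111 109]
72 [107 108 108 109 107 110 109 110 110 111 110 101  82  83 110 108 108 107
 108 109 109 100 105 110 110 110 110 110]
74 [109 108 110 108 107 110 110 109 109 110 110  99 166 212 199 199 199 200
 202 203 177 132 110 112 108 110 110 111]
76 [108 110 109 107 107 109 110 110 110 109 111  95 165 216 213 213 212 213
 215 216 169 122 109 110 109 110 110 110]
78 [109 109 107 109 107 109 111 111 110 109 109  96 165 215 213 213 213 214
 216 218 167 118 111 109 111 110 112 110]
100 [106 109 107 108 108 109 113 111 111 111 102 162 202 214 213 213 212 214
 217 186 132 106 109 110 108 108 111 109]
130 [109 108 107 111 111 111 113 111 111 112 110 194 215 213 213 213 214 218
 201 144 109 107 109 106 110 109 109 109]
160 [108 108 109 112 115 113 114 112 113  88 206 215 213 213 213 215 215 199
 126 104 107 107 106 108 108 110 111 112]
190 [109 108 112 112 113 112 112 109 119 188 212 214 214 215 216 218 215 108
 104 106 105 107 108 109 110 110 109 107]
196 [110 110 113 112 114 113 113 110 120 188 212 215 214 215 216 215 195 105
 105 107 108 108 108 109 110 108 110 110]
198 [110 111 113 113 114 113 113 106 121 208 214 215 215 215 216 214 194 105
 105 107 106 108 108 107 111 110 109 109]
200 [110 111 112 113 113 113 113 105 126 218 215 216 215 215 217 215 194 116
 107 108 106 107 107 108 109 111 110 110]
202 [110 113 110 112 112 113 112 106  91 116 134 137 135 135 137 138 135 108
 107 107 107 106 107 109 109 108 110 110]
204 [110 111 111 111 111 111 111 105  87  83 104 107 105 105 105 106 106 105
 108 107 107 107 108 109 109 109 109 109]
(268, 0) [527.8 286.7  12. ]
(263, 209) [483.1  75.9  12. ]
(373, 209) [595.1  56.3  12. ]
(381, 0) [637.7 267.8  12. ]
(258, 209) [477.9  76.8  12. ]
```

View pics/w4c.png

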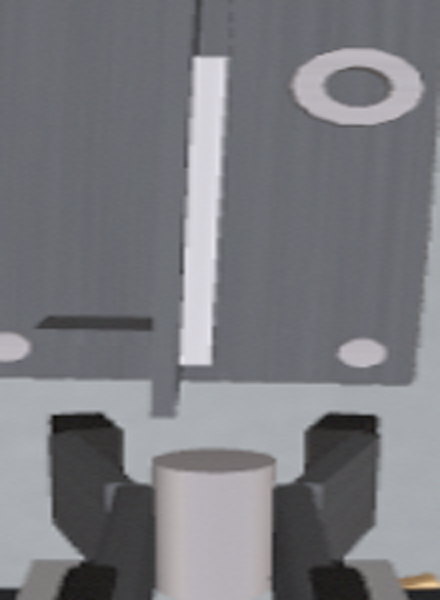

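```bash
python3 - <<'E'
from h import *
import pickle; c=pickle.load(open("w4.pkl","rb"))
P=lambda a,z: onz(c,a,z,1)
a,b=P((322.4,73.5),96),P((319,201.5),96); d=a-b; u=d/np.linalg.norm(d); m=(a+b)/2
print(a.round(1),b.round(1),np.linalg.norm(d).round(1),np.degrees(np.arctan2(d[1],d[0])),m.round(1))
f=P((310.5,222.5),100); print("fence near end",f.round(1),"along",(m-f)@u)
x=np.array([u[1],-u[0],0]); print("across", (f-m)@x)
t=m-2.5*x; print("target",t.round(1),"delta from",(t-sensors.get_obs()["position"]).round(1))
# jaws at z~ 165?: handle/jaw tips
o=sensors.get_obs()["position"]
for z in (150,160,170): 
  l,r=P((283,226),z),P((364,226),z); print(z,[( (q-o)@x).round(1) for q in (l,r)],[((q-o)@u).round(1) for q in (l,r)])
for z in (180,190,200): print(z,[((P(q,z)-o)@x).round(1) for q in ((308,240),(339,240))],((P((323,237),z)-o)@u).round(1))
E
```

```text
[565.5 190.5  96. ] [545.7  92.7  96. ] 99.8 78.55863440870712 [555.6 141.6  96. ]
fence near end [536.3  78.  100. ] along 66.15818925001908
across -6.288739760722154
target [553.1 142.1  96. ] delta from [   6.8   61.7 -143.4]
150 [np.float64(-26.0), np.float64(27.0)] [np.float64(7.5), np.float64(9.0)]
160 [np.float64(-25.0), np.float64(25.7)] [np.float64(10.6), np.float64(12.0)]
170 [np.float64(-23.9), np.float64(24.5)] [np.float64(13.7), np.float64(15.0)]
180 [np.float64(-8.5), np.float64(9.3)] 10.8
190 [np.float64(-8.2), np.float64(8.7)] 14.1
200 [np.float64(-7.9), np.float64(8.1)] 17.5
```

Request:
arm_command(
  plan=[
    [0.2, [0.0034, 0.031, 0], -0.7],
    [0.2, [0.0034, 0.0307, 0], -0.6],
    [0.2, [0, 0, 0], 0],
    [0.2, [0, 0, -0.025], 0],
    [0.2, [0, 0, -0.02], 0],
    [0.2, [0, 0, -0.015], 0],
    [0.2, [0, 0, -0.01], 0],
    [0.2, [0, 0, -0.008], 0],
    [0.2, [0, 0, -0.004], 0],
    [0.2, [0, 0, 0], 0],
  ],
)

```text
clock: 8.25
position: [553.1, 143.1, 157.4]
orientation: [0.774, 0.634, -0.0, 0.0]
contact_force: [0.7, 0.0, -1.3]
width: 24.0
grasp_force: 35.1
```

```bash
python3 - <<'E'
from h import *
n="scene"
im=cams.snapshot(n); cv2.imwrite("pics/s5.png",cv2.resize(im[210:400,300:460,::-1],None,fx=3,fy=3)); 
o=sensors.get_obs(); print(o["position"],o["contact_force"],o["torque"],o["width"],o["orientation"])
E
```

```text
[553.17542086 143.12495849 157.5803799 ] [ 0.02992751  0.3320981  -0.37081059] [ 0.03345403 -0.02395082 -0.00272898] 23.80755021994121 [7.73624693e-01 6.33644068e-01 1.51920346e-04 8.03375718e-05]
```

View pics/s5.png

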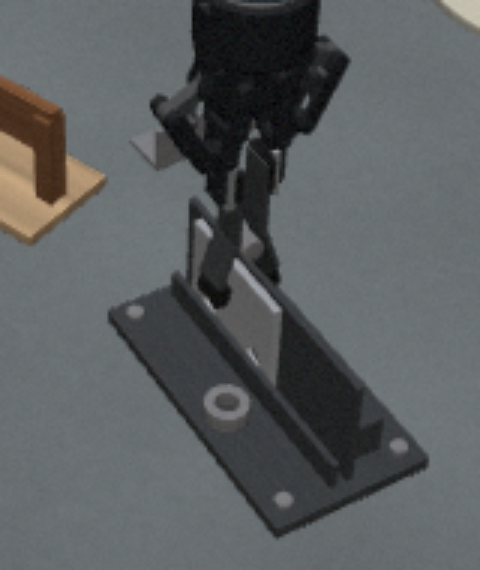

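The jaw straddles both plate and fence with no contact force yet. Lowering until the throat touches.

Request:
arm_command(
  plan=[
    [0.2, [0, 0, -0.002], 0],
    [0.2, [0, 0, -0.002], 0],
    [0.2, [0, 0, -0.002], 0],
    [0.2, [0, 0, 0], 0],
  ],
)

```text
clock: 8.8
position: [552.9, 143.1, 151.2]
orientation: [0.774, 0.634, -0.0, -0.0]
contact_force: [-0.2, -1.4, -0.1]
width: 24.1
grasp_force: 35.1
```

Request:
arm_command(
  plan=[
    [0.2, [0, 0, -0.0015], 0],
    [0.2, [0, 0, 0], 0],
  ],
)

```text
clock: 9.05
position: [553.0, 143.0, 149.7]
orientation: [0.774, 0.634, -0.0, -0.0]
contact_force: [-0.0, 0.1, -0.9]
width: 24.2
grasp_force: 35.1
```

Request:
arm_command(
  plan=[
    [0.2, [0, 0, -0.001], 0],
    [0.2, [0, 0, -0.001], 0],
    [0.2, [0, 0, 0], 0],
  ],
)

```text
clock: 9.43
position: [553.2, 143.1, 148.6]
orientation: [0.774, 0.634, 0.0, 0.0]
contact_force: [-4.0, -0.7, 11.4]
width: 24.1
grasp_force: 36.6
```

Contact at 11 N. Letting it close while following the handles down, the reverse of the squeeze.

Request:
arm_command(
  plan=[
    [0.34, [0, 0, -0.0015], 0],
    [0.42, [0, 0, -0.002], 0],
    [0.5, [0, 0, -0.002], 0],
    [0.58, [0, 0, -0.002], 0],
  ],
)

```text
clock: 9.93
position: [553.6, 143.2, 140.8]
orientation: [0.774, 0.634, 0.001, 0.0]
contact_force: [0.9, -0.0, 15.5]
width: 49.7
grasp_force: 10.3
```

Request:
arm_command(
  plan=[
    [0.64, [0, 0, -0.001], 0],
    [0.68, [0, 0, -0.0005], 0],
    [0.72, [0, 0, 0], 0],
    [1, [0, 0, 0], 0],
    [1, [0, 0, 0], 0],
  ],
)

```text
clock: 10.55
position: [553.0, 143.1, 138.8]
orientation: [0.774, 0.634, -0.0, 0.0]
contact_force: [0.9, 0.5, -0.5]
width: 85.4
grasp_force: 0.0
```

```bash
python3 - <<'E'
from h import *
n="scene"
im=cams.snapshot(n); cv2.imwrite("pics/s6.png",cv2.resize(im[210:400,300:460,::-1],None,fx=3,fy=3)); 
o=sensors.get_obs(); print(o["position"],o["contact_force"],o["width"])
E
```

```text
[553.06214947 143.11273493 138.8420893 ] [-0.34191925  0.24280401 -0.65562358] 85.59323108547974
```

Clear of the clamp. Withdrawing straight up, then moving back for a view.

Request:
arm_command(
  plan=[
    [1, [0, 0, 0.015], 0],
    [1, [0, 0, 0.025], 0],
    [1, [0, 0, 0.04], 0],
    [1, [0, 0, 0.04], 0],
    [1, [-0.01, -0.04, 0], 0],
    [1, [-0.01, -0.04, 0], 0],
    [1, [0, 0, 0], 0],
    [1, [0, 0, 0], 0],
  ],
)

```text
clock: 11.6
position: [533.3, 63.3, 259.6]
orientation: [0.774, 0.633, 0.0, 0.0]
contact_force: [-0.4, 0.0, 0.9]
width: 85.4
grasp_force: 0.0
```

```bash
python3 - <<'E'
from h import *
c=cams.get_calibration("wrist"); a=cams.snapshot("wrist"); b=cams.snapshot("scene")
print(spot("clip","wrist",c),spot("plate","wrist",c),spot("clip","scene",cams.get_calibration("scene")), c["eye"])
import pickle; pickle.dump(c,open("w7.pkl","wb"))
cv2.imwrite("pics/w7full.png",a[...,::-1])
cv2.imwrite("pics/f7.png",np.hstack([cv2.resize(a[40:280,230:410],(400,533)),cv2.resize(b[230:390,320:440],(400,533),interpolation=2)])[...,::-1])
E
```

```text
[(0.9, [551.0, 143.0, 152.0])] [(0.94, [558.0, 127.0, 95.0]), (0.53, [602.0, 182.0, 25.0])] [(0.78, [555.0, 145.0, 129.0]), (0.23, [568.0, 148.0, 116.0])] [548.74665871 139.17041053 401.99494336]
```

View pics/f7.png

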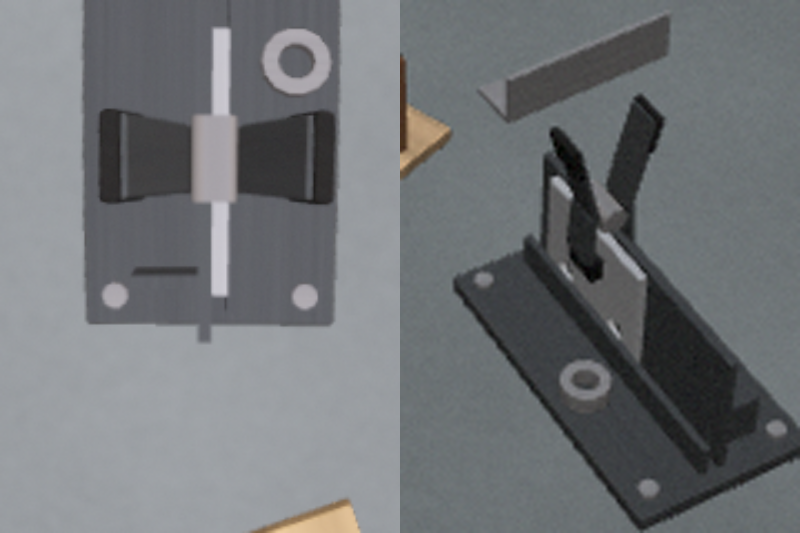

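The clamp stands upright and central on the plate and fence, and the plate is in place. I'll check its height using the apparent handle span and the throat against the fence.

```bash
python3 - <<'E'
from h import *
import pickle; c=pickle.load(open("w7.pkl","rb"))
for r in (90,131):
  for z in (176,182): print(r,z,np.linalg.norm(onz(c,(274.6,r),z,1)-onz(c,(380.7,r),z,1)).round(1),onz(c,(327.6,r),z,1).round(1))
# scene: predicted throat centre if home, rail vs now
s=cams.get_calibration("scene")
for n,f in (("start","scene0"),): pass
x=np.array([np.sin(np.radians(78.6)),-np.cos(np.radians(78.6)),0]);t=np.array([553.3,142.6,100])
for dx,dz in ((29,76),(-29,76)):
  u=np.array([-x[1],x[0],0])
  for k in (-12,12):
    p=proj(s,t+dx*x+k*u+[0,0,dz]); print(dx,k,"crop px",400+(p[0]-320)*400/120,(p[1]-230)*533/160)
E
```

```text
90 176 63.6 [555.2 154.5 176. ]
90 182 61.9 [555.  154.1 182. ]
131 176 64.2 [550.3 130.  176. ]
131 182 62.5 [550.3 130.2 182. ]
29 -12 crop px 547.6044518516283 129.70186439897657
29 12 crop px 569.8835083864888 154.29749881841298
-29 -12 crop px 632.3769128673712 96.88548083536094
-29 12 crop px 655.4458487594356 120.58042148169406
```

Predicted handle corners for a fully home clamp, (548,130), (570,154), (632,97) and (655,121), match the picture to within a pixel or two of the original image. Handing in.

```bash
python3 -c "
from h import *
print(arm.finish_job())"
```

```text
the job is handed in; nothing more can be done
None
```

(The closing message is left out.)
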